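# Unplug the inlet port and light it

## Robot

A 6-joint arm with a two-finger parallel gripper is mounted at the origin on the work surface. World frame = base frame: x ahead of the robot, y to its left, z up, the work surface at z = 0. Lengths are in m, angles in degrees, forces in N, time in s.
With the tool pointing down it reaches from about 0.375 to 0.925 m from the base axis. Payload 5.7 kg.
Tool frame: the origin (TCP) lies at the centre of the arm's flange, where the gripper is bolted on; the fingertips stand 173 mm ahead of it and the grasp point (between the pads) lies 155 mm ahead of it (r.grip_depth is the distance from the TCP to the grasp point, in m); y points along the fingers, z is the direction in which the jaws open and shut, and the axes are right-handed (so a half turn about y gives the same grasp; the last joint's range is limited). The gripper opens to 85 mm and grips with 20 to 120 N. Pads are 22 mm wide; open, the fingers measure 114 mm over their backs; the gripper's body (76 mm by 85 mm) begins 54 mm behind the grasp point. The pads swing forward as they close: fully open they stand 13 mm farther back than shut.
Start: joints at [66.973, 20.558, 86.54, -0, 72.909, -6.595], TCP at [0.17, 0.575, 0.405] pointing down, gripper open.
Joint ranges: [-170.27, 170.27], [-57.76, 135], [12.27, 136.19], [-55.21, 235.2], [11.17, 155.16], [-170.74, 170.74]. Speed limits (degrees/s): [136.94, 136.94, 180, 180, 180, 180].

## Interface

Orientations are given as a 3x3 rotation matrix whose columns are the frame's x, y, z axes.
In Python, from rig import sensors, vision, workorder, r gives the robot as it stands.
- The arm moves only by the shell command python3 -m pendant 'ROWS' [FORCE]. ROWS is JSON, a list of rows, each an object of numbers: "wx", "wy", "wz": the turn, a rotation vector about the tool's x, y, z each as a share of 8 degrees, from -1 to 1; "dx", "dy", "dz": the shift along the tool's x, y, z each as a share of 0.2 m, from -1 to 1; "fingers": the closure, from 0 (fully open) to 1 (shut). A call has exactly 8 rows; each row shifts and turns the commanded pose from where the row before left it, along the tool's axes as they then stand; what a row does not reach is not made up. A row lasts 1/10 s, in which the tool goes at most 50 mm and 8.59 degrees, less where a joint would pass 70% of its speed; a pose out of reach is approached as far as the arm can. A call with a number of a shift or a turn outside -1 to 1 is refused whole. A call with a gripper value outside its range is refused whole. The fingers move at their own pace and stop on an object; FORCE is the grip in N (left out, the last holds). Time passes only in rows, so rows that do not move let the fingers close, or fill a call up. It gives the time, the measured TCP pose, the force and the opening at its end, in the units of the state.
- sensors.read_state(): the state, without advancing time (a new reading comes with each control period).
- vision.camera(name): name is "scene" or "side" or "wrist"; returns a dict with "img" (420x560x3 uint8, red, green, blue), "K" (3x3 intrinsics, pixels), "cam_to_world" (4x4, takes a point from camera to world coordinates). Camera axes: x right, y up, looking along -z (the intrinsics and any distortion apply to the point x, -y, -z); pixel columns grow to the right and rows downward; lengths in m; the calibration is good to about 2 mm. A picture is of the moment at which its call begins. There is no depth.
- workorder.hand_in(): hands the job in, once; it reports no verdict.
The state is a dict: "clock": time; "q": joint angles; "joint_velocities": joint speeds; "effort": joint torques, N m; "tcp_pos": TCP position; "tcp_rot": TCP orientation; "ft_force": force on the tool from outside, world axes, zero at the start; "wrist_torque": the same for the moment, N m; "width": finger opening in m.
Only numpy, scipy, OpenCV 4.12 (cv2) and the standard library are available. Lean on these libraries where they do the work, as an engineer would, in place of code of your own. Each camera call takes 0.05 s, during which the arm holds its last target.

## Task

Let me look down the inlet port of this cylinder head: pull the wad of paper out of the port and throw it in the red waste tin, then draw the yellow inspection lamp out of its charging dock, turn it to the slant of the port and hold it steady in the air, pointing straight down the middle of the port you opened with its lens about 6 cm from the mouth. Finish while still holding the lamp there; never let it knock on the head, leave the blue cap on the other port, and do not disturb the tools and parts lying about.

Things in the scene. Friction and masses are not known exactly. Their poses are not given: they have to be found in the camera images.
- wad_center (a point): Ball of crumpled white paper, 52 mm across, 15 g, loose and firm enough to grip. It sits in the mouth of one of the two inlet ports (either one), its centre 17 mm out of the mouth along the port's axis, held by gravity alone. The point is its centre; its axes mean nothing.
- port_left (a point): Centre of the mouth of the inlet port on the head's +y side: a dark round hole, 40 mm across, in the flat machined inlet flange on top of the tilted cylinder head, about 168 mm above the table. Axes: z points out of the port along its axis, 35 degrees (0.61 rad) from straight up, leaning to the robot's side; y runs along the head through both ports, which are 110 mm apart.
- port_right (a point): The same for the other inlet port, on the -y side of the head; same axes. The flange is 78 mm wide and 200 mm long (along y) with both ports on its middle line; nothing of the head or stand rises above the flange's plane near the ports except the cap and the wad.
- stand: Orange stand, fixed: base 200 x 300 mm, two side plates 142 mm to either side of the middle, 145 mm high. Clamped in it, tilted, is the aluminium cylinder head with cooling fins (about 140 x 262 x 140 mm), which cannot move. Origin on the table under the middle; x points away from the robot's side, y along the head, z up.
- cap_base (a point): Blue plastic blanking cap, 56 mm across and 12 mm thick with a 6 mm rib on top, fixed on the port that has no wad; it stays. The point is the centre of its underside, in the mouth of the port that it shuts; z points out of the port. The port further from this point is the one to open and light.
- bin_floor (a point): Red square waste tin standing on the bench, open at the top: 150 x 150 mm outside, walls 4 mm, 110 mm high, fixed. The point is the centre of its inner floor, 4 mm above the table; z up, x and y along its sides.
- dock: Black charging dock of the lamp, fixed: block 84 x 84 mm, 60 mm high on a grey foot 104 x 104 mm, with a round socket of 40 mm diameter and 48 mm depth in the middle of its top. Origin on the table under its centre, z up. The dock and the tin change sides from one start to the next.
- lamp_lens (a point): Middle of the lens of the lit inspection lamp, which stands loose in the dock's socket, lens down and handle up, the lens 12 mm above the table, 2 mm play all round, 112 mm showing above the dock. z points from the lens to the tail along the lamp's axis (straight up at the start); the light shines along -z.
- lamp_center (a point): Centre of the same lamp, on its axis 80 mm from the lens; same axes. A straight round torch, 160 mm long, about 160 g: black head 36 mm across over the first 34 mm, tapering to a plain round yellow handle 28 mm across from 42 mm to the tail end at 160 mm (the last 16 mm black).
- wrench_mid (a point): Steel combination wrench, 190 mm long, lying flat on the bench between robot and head; bystander. The point lies at its middle.
- driver_mid (a point): Screwdriver, 180 mm long, lying on the bench between robot and head; bystander. The point lies at its middle.
- socket_mid (a point): Steel deep socket, 26 mm across, 50 mm tall, standing on the bench beside the head, on its +y side; bystander. The point lies at its centre.
- piston_mid (a point): Aluminium piston, 77 mm across, 60 mm tall, standing on the bench to the left of the head; bystander. The point lies at its centre.
- can_mid (a point): Green spray can, 60 mm across, 130 mm tall, standing on the bench to the right of the head; bystander. The point lies at its centre.
Not all that is in view belongs to the job. Leave any green or purple look-alike of the dock alone. Leave any green look-alike of the part that bears lamp_lens alone.

How it is judged (in metres and radians):
On the way, in this order (a step that is already met when the one before it is completed fails the run):
1. the paper wad is in the waste tin, let go (x of wad_center in the frame of bin_floor between -0.071 and 0.071 m and y of wad_center in the frame of bin_floor between -0.071 and 0.071 m and z of wad_center in the frame of bin_floor between 0 and 0.08 m and contact force between wad and the fingers below 0.1 N), for 0.2 s.
2. the lamp is drawn clear of its dock, in the fingers (z of lamp_lens in the frame of dock above 0.065 m and contact force between lamp and the fingers above 1 N), for 0.2 s.
At the end, for the whole second after the job is handed in: Lamp held still in the fingers, touching neither head nor cap: lens 30-90 mm out of the uncapped port, within 15 mm of its axis in x and y, lamp axis within 0.21 rad of the port axis, lens towards the port. Wad in the tin. Bystanders moved less than 30 mm (((distance between cap_base and port_right below 0.02 m and x of lamp_lens in the frame of port_left between -0.015 and 0.015 m and y of lamp_lens in the frame of port_left between -0.015 and 0.015 m and z of lamp_lens in the frame of port_left between 0.03 and 0.09 m and z of lamp_center in the frame of port_left above 0.1 m and angle between the z axis of lamp_lens and the z axis of port_left, either way round below 0.21 rad) or (distance between cap_base and port_left below 0.02 m and x of lamp_lens in the frame of port_right between -0.015 and 0.015 m and y of lamp_lens in the frame of port_right between -0.015 and 0.015 m and z of lamp_lens in the frame of port_right between 0.03 and 0.09 m and z of lamp_center in the frame of port_right above 0.1 m and angle between the z axis of lamp_lens and the z axis of port_right, either way round below 0.21 rad)) and x of wad_center in the frame of bin_floor between -0.071 and 0.071 m and y of wad_center in the frame of bin_floor between -0.071 and 0.071 m and z of wad_center in the frame of bin_floor between 0 and 0.08 m and linear speed of wad below 0.1 m/s and height (world z) of lamp_lens above 0.18 m and contact force between lamp and the fingers above 1 N and contact force between lamp and stand below 0.3 N and contact force between lamp and cap below 0.3 N and linear speed of lamp below 0.02 m/s and angular speed of lamp below 0.15 rad/s and distance of each of wrench_mid, driver_mid, socket_mid, piston_mid, can_mid from where it was at the start of the episode below 0.03 m); the arm keeps its last pose, push and grip.
It fails at once if a bystander (wrench, screwdriver, socket, piston or spray can) is shoved more than 30 mm (distance of any of wrench_mid, driver_mid, socket_mid, piston_mid, can_mid from where it was at the start of the episode above 0.03 m).
It fails at once if the lamp knocks on the head or its cap (over 4 N) (contact force between lamp and stand above 4 N or contact force between lamp and cap above 4 N).
It also fails if it takes over 54 s, if anything falls off the work surface, if the arm or the gripper's body presses on something with over 40 N, if the wrist force passes 120 N, or if a joint passes its speed limit or range.

## Working session

There is one attempt and no reset: what is moved stays moved. The work goes in short steps, Python scripts to look and compute and a shell command to move; the robot and the scene stay as the last step left them, time stands still between calls to the robot, and variables do not carry over. Pictures are saved under pics/ and viewed, and the job is handed in when it is done.

```bash
ls; mkdir -p pics
python3 - <<'E'
from rig import sensors, vision, workorder, r
import cv2, numpy as np
np.set_printoptions(precision=4,suppress=True)
s=sensors.read_state(); print(s['clock'],s['tcp_pos'],s['tcp_rot'],s['width'],r.grip_depth)
for n in ['scene','side','wrist']:
    c=vision.camera(n); cv2.imwrite(f'pics/{n}0.png',c['img'][:,:,::-1]); np.savez(f'pics/{n}0.npz',**c); print(n,c['K'],c['cam_to_world'], [k for k in c])
E
```

```text
pics
0.0 [0.1696 0.5751 0.4038] [[ 0.9591 -0.0008  0.2829]
 [-0.2829 -0.0017  0.9591]
 [-0.0003 -1.     -0.0019]] 0.08523420417718541 0.1547
scene [[438.5341   0.     277.687 ]
 [  0.     438.5341 211.8882]
 [  0.       0.       1.    ]] [[ 0.3321 -0.6535  0.6802  1.507 ]
 [ 0.9432  0.2259 -0.2434 -0.3183]
 [ 0.0054  0.7224  0.6915  1.1707]
 [ 0.      0.      0.      1.    ]] ['img', 'K', 'cam_to_world']
side [[407.8046   0.     277.0689]
 [  0.     407.8046 209.7583]
 [  0.       0.       1.    ]] [[ 0.9321  0.2262 -0.2828  0.1985]
 [-0.3616  0.6245 -0.6923 -0.6972]
 [ 0.02    0.7476  0.6639  0.8423]
 [ 0.      0.      0.      1.    ]] ['img', 'K', 'cam_to_world']
wrist [[326.5866   0.     282.6175]
 [  0.     326.5866 207.0743]
 [  0.       0.       1.    ]] [[ 0.2832 -0.915  -0.2874  0.0966]
 [ 0.9591  0.2697  0.0862  0.5969]
 [-0.0014 -0.3001  0.9539  0.373 ]
 [ 0.      0.      0.      1.    ]] ['img', 'K', 'cam_to_world']
```

View pics/scene0.png

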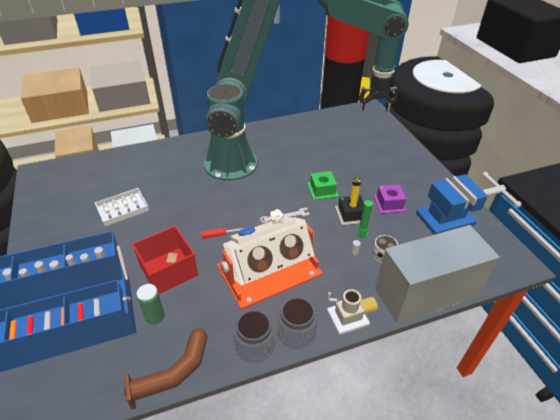

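View pics/side0.png

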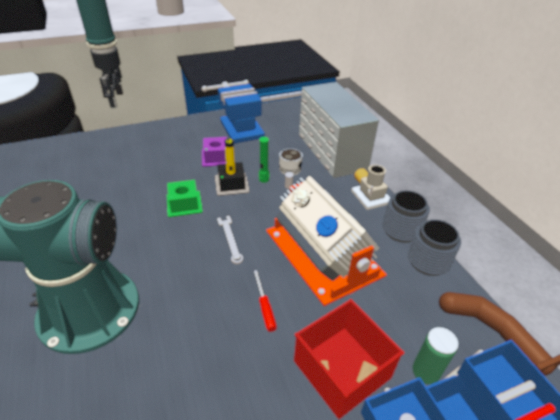

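View pics/wrist0.png

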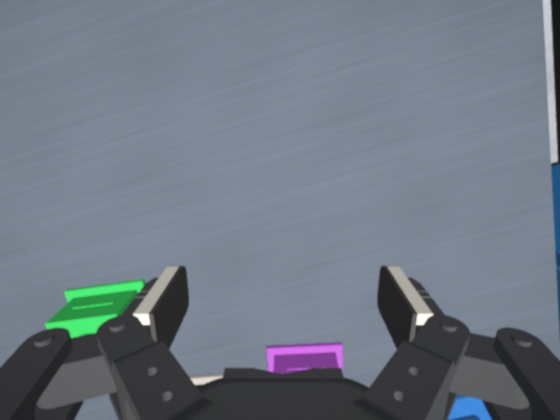

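The side view shows the wad at about (302,198), which is the far +y port, and the blue cap at (327,226). The lamp is at (231,158) in its black dock with a green look-alike next to it at (264,160), and the tin is at (348,357). I'll zoom in to pick pixels.

Run:
```python
import cv2
a=cv2.imread('pics/scene0.png')[165:315,190:390]; b=cv2.imread('pics/side0.png')[120:310,200:390]
cv2.imwrite('pics/zs.png',cv2.resize(a,None,fx=4,fy=4,interpolation=cv2.INTER_CUBIC))
cv2.imwrite('pics/zd.png',cv2.resize(b,None,fx=3.1,fy=3.1,interpolation=cv2.INTER_CUBIC))
```

```text
(no output)
```

View pics/zs.png

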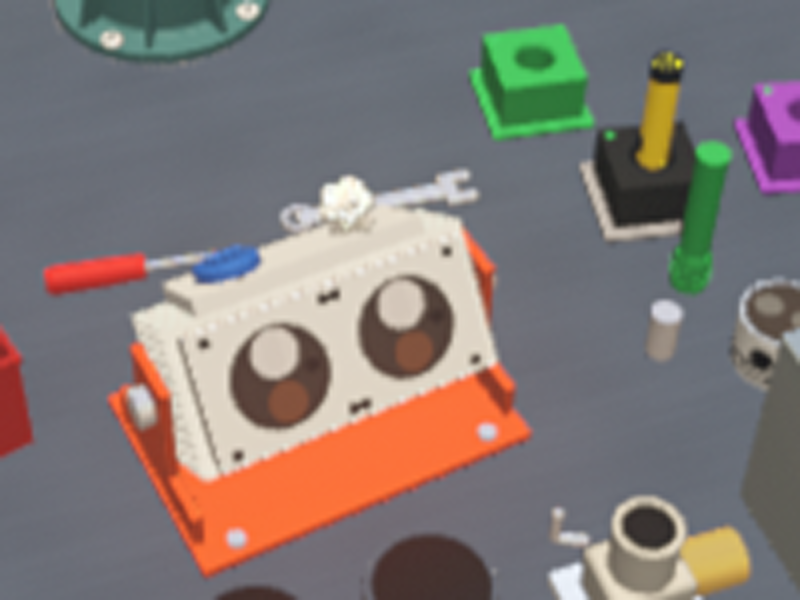

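View pics/zd.png

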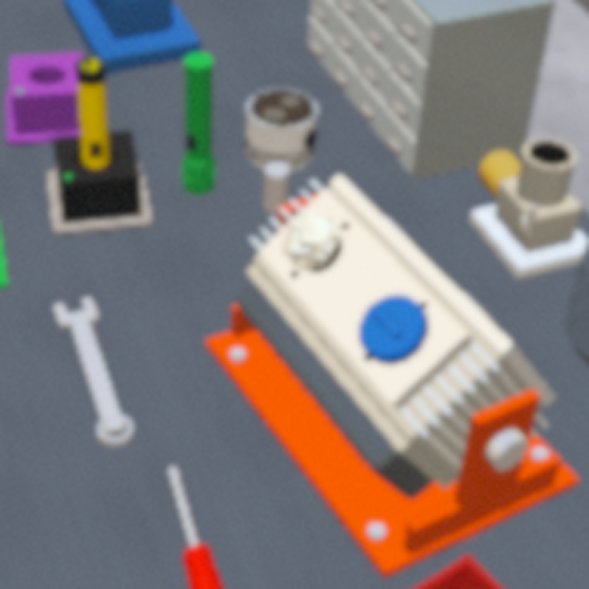

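```bash
cat > h.py <<'E'
import cv2, numpy as np
np.set_printoptions(precision=4,suppress=True)
def load(n): return np.load(f'pics/{n}.npz')
def ray(c,u,v):
    d=np.linalg.solve(c['K'],[u,v,1.0]); d=np.array([d[0],-d[1],-d[2]])
    M=c['cam_to_world']; d=M[:3,:3]@d; return M[:3,3],d/np.linalg.norm(d)
def tri(L):
    A=np.zeros((3,3));b=np.zeros(3)
    for c,p in L:
        o,d=ray(c,*p);P=np.eye(3)-np.outer(d,d);A+=P;b+=P@o
    x=np.linalg.solve(A,b); return x,[np.linalg.norm((np.eye(3)-np.outer(d,d))@(x-o)) for o,d in [ray(c,*p) for c,p in L]]
def plane(c,p,z):
    o,d=ray(c,*p); return o+d*(z-o[2])/d[2]
def proj(c,X):
    M=c['cam_to_world'];p=M[:3,:3].T@(np.asarray(X)-M[:3,3]);q=c['K']@[p[0],-p[1],-p[2]];return q[:2]/q[2]
def mask(c,lo,hi,box):
    hsv=cv2.cvtColor(c['img'],cv2.COLOR_RGB2HSV);m=cv2.inRange(hsv,np.array(lo),np.array(hi))
    k=np.zeros_like(m);x0,y0,x1,y1=box;k[y0:y1,x0:x1]=m[y0:y1,x0:x1];return k
def cen(m):
    n,l,s,ce=cv2.connectedComponentsWithStats(m);i=1+np.argmax(s[1:,4]);return ce[i],s[i]
E
python3 - <<'E'
from h import *
S,D=load('scene0'),load('side0')
cs,_=cen(mask(S,(100,120,60),(125,255,255),(225,215,265,245)));cd,_=cen(mask(D,(100,120,60),(125,255,255),(305,205,350,250)))
print('cap',cs,cd,tri([(S,cs),(D,cd)]))
# bolts,wad,lamp
f=lambda x,y:((x+.5)/4-.5+190,(y+.5)/4-.5+165); g=lambda x,y:((x+.5)/3.1-.5+200,(y+.5)/3.1-.5+120)
P={'wad':[(347,203),(315,238)],'tail':[(667,62),(92,63)],'lampbase':[(654,165),(96,166)],'bolt':[(235,538),(541,454)],'gtop':[(714,152),(198,60)],'gbot':[(690,280),(198,182)],'socket top':[(667,312),(276,170)],'docktopBack?':[(597,128),(57,145)]}
for k,(a,b) in P.items(): print(k,tri([(S,f(*a)),(D,g(*b))]))
for k in [(238,353),(376,530)]: print('bolt side',plane(D,g(*k),.01))
for k in [(235,538),(487,432)]: print('bolt scene',plane(S,f(*k),.01))
# wad mask
for c,box in((S,(265,205,285,226)),(D,(290,185,318,210))):
    m=mask(c,(0,0,215),(179,60,255),box);print(cen(m))
# bin
for c in (S,D):
    h=cv2.cvtColor(c['img'],cv2.COLOR_RGB2HSV);m=cv2.inRange(h,np.array((0,150,60)),np.array((4,255,255)))|cv2.inRange(h,np.array((174,150,60)),np.array((180,255,255)))
    n,l,s,ce=cv2.connectedComponentsWithStats(m);i=1+np.argsort(-s[1:,4])[:3]
    for j in i:
        ct=cv2.findContours((l==j).astype(np.uint8),cv2.RETR_EXTERNAL,cv2.CHAIN_APPROX_SIMPLE)[0][0];print(s[j],cv2.approxPolyDP(cv2.convexHull(ct),3,True).reshape(-1,2).tolist())
E
```

```text
cap [246.2727 230.5114] [326.4742 225.7323] (array([ 0.5738, -0.0898,  0.1721]), [np.float64(0.0014986290621552703), np.float64(0.0014986290621553113)])
wad (array([0.554 , 0.0171, 0.1855]), [np.float64(0.0021959657048535204), np.float64(0.0021959657048535213)])
tail (array([0.4629, 0.3521, 0.172 ]), [np.float64(0.0009075283189282828), np.float64(0.000907528318928327)])
lampbase (array([0.4611, 0.3578, 0.0429]), [np.float64(0.001154875650068185), np.float64(0.0011548756500681788)])
bolt (array([ 0.7138, -0.1309,  0.0124]), [np.float64(0.0003740595624520054), np.float64(0.00037405956245206847)])
gtop (array([0.5707, 0.344 , 0.1585]), [np.float64(0.0013693296811407081), np.float64(0.0013693296811407884)])
gbot (array([0.5716, 0.3456, 0.0012]), [np.float64(0.0001877517868665642), np.float64(0.00018775178686647839)])
socket top (array([0.6358, 0.2828, 0.0463]), [np.float64(0.0009484723275257406), np.float64(0.0009484723275257589)])
docktopBack? (array([0.422 , 0.3204, 0.0876]), [np.float64(0.015505426126990922), np.float64(0.015505426126990867)])
bolt side [0.5139 0.0751 0.01  ]
bolt side [ 0.546  -0.1531  0.01  ]
bolt scene [ 0.712  -0.1301  0.01  ]
bolt scene [0.6794 0.0993 0.01  ]
(array([275.2692, 214.8942]), array([265, 209,  18,  13, 104], dtype=int32))
(array([304.704 , 196.4858]), array([290, 185,  28,  25, 527], dtype=int32))
[ 132  226   66   67 2626] [[175, 226], [194, 254], [197, 274], [159, 292], [147, 278], [132, 244]]
[ 325   14   44   50 1550] [[368, 32], [362, 60], [346, 63], [326, 56], [329, 14]]
[201 229  25   9 156] [[225, 229], [224, 234], [201, 234]]
[ 294  299  110  119 7265] [[403, 353], [387, 380], [338, 417], [296, 363], [295, 334], [350, 299]]
[259 296  17  35 344] [[260, 297], [267, 297], [275, 322], [273, 330], [266, 327]]
[518 404  37  16 261] [[554, 407], [554, 411], [537, 419], [518, 419], [547, 404]]
```

```bash
cat >> h.py <<'E'
from scipy.spatial.transform import Rotation as Ro
yaw=np.radians(8.05); c,s=np.cos(yaw),np.sin(yaw); a=np.radians(35)
pz=np.array([-np.sin(a)*c,-np.sin(a)*s,np.cos(a)]); py=np.array([-s,c,0.]); px=np.cross(py,pz)
Rp=np.column_stack([np.cross(-pz,py),-pz,py])   # tool along the port axis, jaws along the head
def down(j): # tool down, jaw direction at angle j deg
    z=np.array([np.cos(np.radians(j)),np.sin(np.radians(j)),0]);y=np.array([0,0,-1.]);return np.column_stack([np.cross(y,z),y,z])
def plan(p0,R0,p1,R1,N):
    w=Ro.from_matrix(R0.T@R1).as_rotvec();ws=np.degrees(w)/N/8;R=R0.copy()
    print('rot deg',np.degrees(np.linalg.norm(w)),'w share',ws.round(3))
    for k in range(N):
        d=R.T@((p1-p0)/N)/0.2;print('d',d.round(3));R=R@Ro.from_rotvec(w/N).as_matrix()
def now():
    from rig import sensors
    s=sensors.read_state();return np.array(s['tcp_pos']),np.array(s['tcp_rot']),s
E
python3 - <<'E'
from h import *
S,D=load('scene0'),load('side0')
for c,P in((S,[(132,244),(175,226),(194,254)]),(D,[(295,334),(350,299),(403,353)])):
    q=[plane(c,p,.11) for p in P];print(np.array(q),(q[0]+q[2])/2,np.linalg.norm(q[0]-q[1]),np.linalg.norm(q[2]-q[1]))
p,R,s=now()
port=np.array([.5635,.0195,.168])
print(port+.26*pz,port+.177*pz)
via=np.array([.42,.30,.41])
plan(p,R,via,down(98.05),8)
plan(via,down(98.05),port+.26*pz,Rp,8)
E
```

```text
[[ 0.4514 -0.4412  0.11  ]
 [ 0.4154 -0.2956  0.11  ]
 [ 0.5593 -0.2602  0.11  ]] [ 0.5053 -0.3507  0.11  ] 0.14995565463490473 0.14817635373407886
[[ 0.408  -0.2975  0.11  ]
 [ 0.554  -0.2608  0.11  ]
 [ 0.5893 -0.4097  0.11  ]] [ 0.4987 -0.3536  0.11  ] 0.15054872043723447 0.15303798738813823
[ 0.4158 -0.0014  0.381 ] [0.463  0.0053 0.313 ]
rot deg 24.483946623529746 w share [ 0.001 -0.383 -0.   ]
d [ 0.199 -0.004 -0.121]
d [ 0.192 -0.004 -0.131]
d [ 0.185 -0.004 -0.141]
d [ 0.177 -0.004 -0.151]
d [ 0.169 -0.004 -0.16 ]
d [ 0.16  -0.004 -0.169]
d [ 0.151 -0.004 -0.177]
d [ 0.141 -0.004 -0.185]
rot deg 35.0 w share [ 0.    -0.    -0.547]
d [-0.029  0.018 -0.186]
d [-0.03   0.016 -0.186]
d [-0.031  0.014 -0.186]
d [-0.032  0.011 -0.186]
d [-0.033  0.009 -0.186]
d [-0.034  0.006 -0.186]
d [-0.034  0.003 -0.186]
d [-0.034  0.001 -0.186]
```

```bash
python3 -m pendant '[{"dx":0.2,"dz":-0.12,"wy":-0.38},{"dx":0.19,"dz":-0.13,"wy":-0.38},{"dx":0.185,"dz":-0.14,"wy":-0.38},{"dx":0.177,"dz":-0.15,"wy":-0.38},{"dx":0.17,"dz":-0.16,"wy":-0.38},{"dx":0.16,"dz":-0.17,"wy":-0.38},{"dx":0.15,"dz":-0.177,"wy":-0.38},{"dx":0.14,"dz":-0.185,"wy":-0.38}]'
python3 -m pendant '[{"dx":-0.03,"dy":0.018,"dz":-0.186,"wz":-0.547},{"dx":-0.03,"dy":0.016,"dz":-0.186,"wz":-0.547},{"dx":-0.031,"dy":0.014,"dz":-0.186,"wz":-0.547},{"dx":-0.032,"dy":0.011,"dz":-0.186,"wz":-0.547},{"dx":-0.033,"dy":0.009,"dz":-0.186,"wz":-0.547},{"dx":-0.034,"dy":0.006,"dz":-0.186,"wz":-0.547},{"dx":-0.034,"dy":0.003,"dz":-0.186,"wz":-0.547},{"dx":-0.034,"dz":-0.186,"wz":-0.547}]'
python3 - <<'E'
from h import *
from rig import vision
p,R,s=now();print(p,R,s['q'])
c=vision.camera('wrist');cv2.imwrite('pics/wrist1.png',c['img'][:,:,::-1]);np.savez('pics/wrist1.npz',**c)
p,R,s=now();print(p,R,s['q'])
port=np.array([.5635,.0195,.168]);print(proj(c,port+.017*pz),proj(c,port-.11*py+.006*pz))
E
```

```text
[0.1696 0.5753 0.404 ] [[ 0.9591 -0.0006  0.2829]
 [-0.2829 -0.0013  0.9591]
 [-0.0002 -1.     -0.0014]] [66.9733 20.5896 86.5832  0.0026 72.9076 -6.5936]
[0.1696 0.5753 0.4042] [[ 0.9592 -0.0004  0.2829]
 [-0.2829 -0.0011  0.9592]
 [-0.0001 -1.     -0.0012]] [66.9738 20.5837 86.576  -0.0022 72.9091 -6.5938]
[-99.5049 671.5789] [-157.8403  681.6497]validation failed for argument at $[0]...
validation failed for argument at $[0]...
```

View pics/wrist1.png

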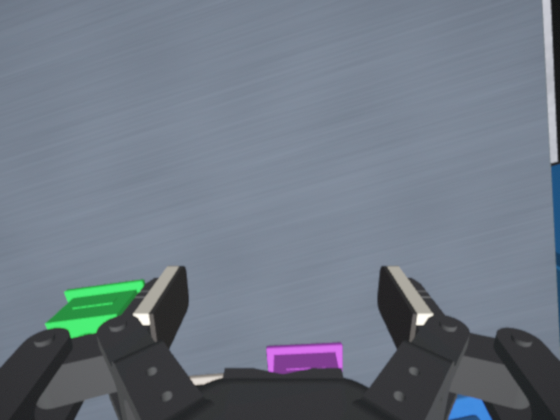

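The arm didn't move because both calls were refused; it seems every row needs all the keys. I'll retype the rows in full.

```bash
python3 -m pendant '[{"wx":0,"wy":-0.38,"wz":0,"dx":0.2,"dy":0,"dz":-0.12,"fingers":0},{"wx":0,"wy":-0.38,"wz":0,"dx":0.19,"dy":0,"dz":-0.13,"fingers":0},{"wx":0,"wy":-0.38,"wz":0,"dx":0.185,"dy":0,"dz":-0.14,"fingers":0},{"wx":0,"wy":-0.38,"wz":0,"dx":0.177,"dy":0,"dz":-0.15,"fingers":0},{"wx":0,"wy":-0.38,"wz":0,"dx":0.17,"dy":0,"dz":-0.16,"fingers":0},{"wx":0,"wy":-0.38,"wz":0,"dx":0.16,"dy":0,"dz":-0.17,"fingers":0},{"wx":0,"wy":-0.38,"wz":0,"dx":0.15,"dy":0,"dz":-0.177,"fingers":0},{"wx":0,"wy":-0.38,"wz":0,"dx":0.14,"dy":0,"dz":-0.185,"fingers":0}]'
```

```text
clock: 1.0
tcp_pos: [0.4207, 0.2989, 0.4047]
tcp_rot: [[0.99, 0.0, -0.139], [0.139, 0.0, 0.99], [0.0, -1.0, 0.0]]
ft_force: [0.4, 0.2, -0.1]
width: 0.0857
```

```bash
python3 -m pendant '[{"wx":0,"wy":0,"wz":-0.547,"dx":-0.03,"dy":0.018,"dz":-0.186,"fingers":0},{"wx":0,"wy":0,"wz":-0.547,"dx":-0.03,"dy":0.016,"dz":-0.186,"fingers":0},{"wx":0,"wy":0,"wz":-0.547,"dx":-0.031,"dy":0.014,"dz":-0.186,"fingers":0},{"wx":0,"wy":0,"wz":-0.547,"dx":-0.032,"dy":0.011,"dz":-0.186,"fingers":0},{"wx":0,"wy":0,"wz":-0.547,"dx":-0.033,"dy":0.009,"dz":-0.186,"fingers":0},{"wx":0,"wy":0,"wz":-0.547,"dx":-0.034,"dy":0.006,"dz":-0.186,"fingers":0},{"wx":0,"wy":0,"wz":-0.547,"dx":-0.034,"dy":0.003,"dz":-0.186,"fingers":0},{"wx":0,"wy":0,"wz":-0.547,"dx":-0.034,"dy":0,"dz":-0.186,"fingers":0}]'
python3 - <<'E'
from h import *
from rig import vision
c=vision.camera('wrist');cv2.imwrite('pics/wrist2.png',c['img'][:,:,::-1]);np.savez('pics/wrist2.npz',**c)
p,R,s=now();print(p,R,s['q'])
port=np.array([.5635,.0195,.168]);print(proj(c,port+.017*pz),proj(c,port-.11*py+.006*pz))
E
```

```text
clock: 1.8
tcp_pos: [0.4148, 0.0183, 0.3771]
tcp_rot: [[0.833, 0.535, -0.141], [0.116, 0.081, 0.99], [0.541, -0.841, 0.006]]
ft_force: [0.2, 0.5, -0.3]
width: 0.0855
[0.4151 0.0164 0.3768] [[ 0.8309  0.5374 -0.1443]
 [ 0.1197  0.0806  0.9895]
 [ 0.5434 -0.8395  0.0026]] [ -12.8546    0.1147  123.4997   25.3031   27.6117 -130.648 ]
[252.0022 236.6441] [ 99.5994 231.9283]
```

View pics/wrist2.png

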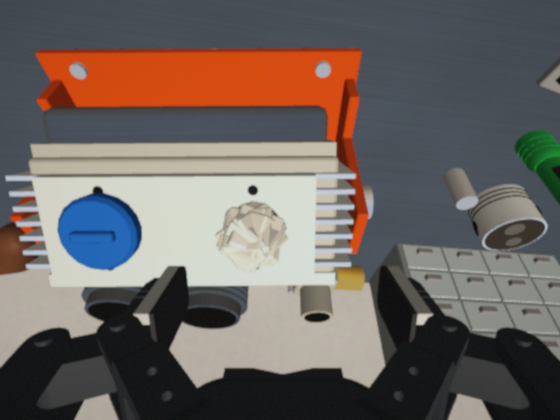

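The wrist view shows the wad centred at about (252,237) and the cap at about (99,232), both where I predicted. Next I'll approach along the port axis.

Run:
```python
from h import *
p,R,s=now()
port=np.array([.5635,.0195,.168])
plan(p,R,port+.177*pz,Rp,8)
```

```text
rot deg 2.107189899877844 w share [-0.004  0.002 -0.033]
d [ 0.002  0.049 -0.011]
d [ 0.002  0.049 -0.011]
d [ 0.002  0.049 -0.011]
d [ 0.002  0.049 -0.011]
d [ 0.001  0.049 -0.011]
d [ 0.001  0.049 -0.011]
d [ 0.001  0.049 -0.011]
d [ 0.001  0.049 -0.011]
```

```bash
python3 -m pendant '[{"wx":0,"wy":0,"wz":-0.1,"dx":0.005,"dy":0.02,"dz":-0.03,"fingers":0},{"wx":0,"wy":0,"wz":-0.1,"dx":0.005,"dy":0.04,"dz":-0.03,"fingers":0},{"wx":0,"wy":0,"wz":-0.06,"dx":0.002,"dy":0.06,"dz":-0.028,"fingers":0},{"wx":0,"wy":0,"wz":0,"dx":0,"dy":0.065,"dz":0,"fingers":0},{"wx":0,"wy":0,"wz":0,"dx":0,"dy":0.065,"dz":0,"fingers":0},{"wx":0,"wy":0,"wz":0,"dx":0,"dy":0.065,"dz":0,"fingers":0},{"wx":0,"wy":0,"wz":0,"dx":0,"dy":0.05,"dz":0,"fingers":0},{"wx":0,"wy":0,"wz":0,"dx":0,"dy":0.025,"dz":0,"fingers":0}]' 30
python3 - <<'E'
from h import *
p,R,s=now();print(p,s['q'])
port=np.array([.5635,.0195,.168])
plan(p,R,port+.177*pz,Rp,1)
E
```

```text
clock: 2.65
tcp_pos: [0.4638, 0.0099, 0.3132]
tcp_rot: [[0.815, 0.561, -0.143], [0.113, 0.088, 0.99], [0.568, -0.823, 0.008]]
ft_force: [-0.6, -0.3, 0.3]
width: 0.0854
[0.4638 0.0099 0.3132] [ -12.5305   11.4846  124.0744   46.2997   16.6955 -152.1414]
rot deg 0.6269929370063632 w share [-0.061 -0.016 -0.047]
d [-0.007 -0.003 -0.022]
```

```bash
python3 -m pendant '[{"wx":0,"wy":0,"wz":0,"dx":0,"dy":0,"dz":-0.02,"fingers":0.6},{"wx":0,"wy":0,"wz":0,"dx":0,"dy":0,"dz":0,"fingers":1},{"wx":0,"wy":0,"wz":0,"dx":0,"dy":0,"dz":0,"fingers":1},{"wx":0,"wy":0,"wz":0,"dx":0,"dy":0,"dz":0,"fingers":1},{"wx":0,"wy":0,"wz":0,"dx":0,"dy":0,"dz":0,"fingers":1},{"wx":0,"wy":0,"wz":0,"dx":0,"dy":0,"dz":0,"fingers":1},{"wx":0,"wy":0,"wz":0,"dx":0,"dy":0,"dz":0,"fingers":1},{"wx":0,"wy":0,"wz":0,"dx":0,"dy":-0.05,"dz":0,"fingers":1}]' 25
python3 - <<'E'
from h import *
from rig import vision
c=vision.camera('wrist');cv2.imwrite('pics/wrist3.png',c['img'][:,:,::-1])
p,R,s=now();print(p,s['q'])
# bin release: tool down
Rb=down(98.05)
plan(p,R,port if 0 else p+0.09*pz,R,1)
p2=p+.1*pz; plan(p2,R,np.array([.44,-.18,.42]),Rb,8); plan(np.array([.44,-.18,.42]),Rb,np.array([.502,-.352,.36]),Rb,8)
E
```

```text
clock: 3.45
tcp_pos: [0.4584, 0.0045, 0.3221]
tcp_rot: [[0.815, 0.562, -0.142], [0.112, 0.087, 0.99], [0.569, -0.822, 0.008]]
ft_force: [0.6, 0.6, 0.6]
width: 0.0505
[0.4577 0.0047 0.3231] [ -13.606     9.8429  124.0943   43.7965   18.2993 -150.2814]
rot deg 0.0 w share [0. 0. 0.]
d [-0.002 -0.45   0.003]
rot deg 34.71675499047948 w share [-0.007 -0.     0.542]
d [ 0.013 -0.004 -0.113]
d [ 0.012 -0.004 -0.113]
d [ 0.012 -0.005 -0.113]
d [ 0.012 -0.006 -0.113]
d [ 0.011 -0.007 -0.113]
d [ 0.011 -0.007 -0.113]
d [ 0.01  -0.008 -0.113]
d [ 0.009 -0.009 -0.113]
rot deg 0.0 w share [0. 0. 0.]
d [ 0.023  0.038 -0.112]
d [ 0.023  0.038 -0.112]
d [ 0.023  0.038 -0.112]
d [ 0.023  0.038 -0.112]
d [ 0.023  0.038 -0.112]
d [ 0.023  0.038 -0.112]
d [ 0.023  0.038 -0.112]
d [ 0.023  0.038 -0.112]
```

View pics/wrist3.png

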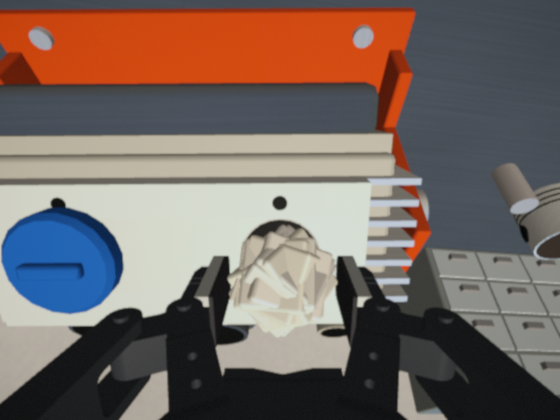

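The wad is held between the pads at about (283,280), with a 50.5 mm opening. Now I'll pull it out along the port axis and untilt.

```bash
python3 -m pendant '[{"wx":0,"wy":0,"wz":0,"dx":0,"dy":-0.08,"dz":0,"fingers":1},{"wx":0,"wy":0,"wz":0,"dx":0,"dy":-0.12,"dz":0,"fingers":1},{"wx":0,"wy":0,"wz":0.2,"dx":0,"dy":-0.13,"dz":-0.02,"fingers":1},{"wx":0,"wy":0,"wz":0.5,"dx":0,"dy":-0.1,"dz":-0.06,"fingers":1},{"wx":0,"wy":0,"wz":0.55,"dx":0.01,"dy":-0.05,"dz":-0.1,"fingers":1},{"wx":0,"wy":0,"wz":0.55,"dx":0.01,"dy":0,"dz":-0.12,"fingers":1},{"wx":0,"wy":0,"wz":0.55,"dx":0.01,"dy":0,"dz":-0.12,"fingers":1},{"wx":0,"wy":0,"wz":0.55,"dx":0.01,"dy":0,"dz":-0.12,"fingers":1}]'
python3 - <<'E'
from h import *
p,R,s=now();print(p,R,s['q'],s['width'])
plan(p,R,np.array([.502,-.352,.36]),down(98.05),8)
E
```

```text
clock: 4.3
tcp_pos: [0.4282, -0.1102, 0.4048]
tcp_rot: [[0.971, 0.194, -0.142], [0.138, 0.035, 0.99], [0.197, -0.98, 0.007]]
ft_force: [0.1, 0.3, -0.1]
width: 0.0507
[ 0.4282 -0.1102  0.4048] [[ 0.9706  0.1942 -0.1425]
 [ 0.1383  0.0349  0.9898]
 [ 0.1971 -0.9803  0.007 ]] [ -26.4976    4.4838  108.9777    8.0211   57.6268 -128.4196] 0.050655101449827586
rot deg 11.378019255980568 w share [-0.006  0.002  0.178]
d [ 0.018  0.031 -0.156]
d [ 0.019  0.031 -0.156]
d [ 0.02   0.03  -0.156]
d [ 0.021  0.03  -0.156]
d [ 0.022  0.03  -0.156]
d [ 0.022  0.029 -0.156]
d [ 0.023  0.029 -0.156]
d [ 0.024  0.028 -0.156]
```

```bash
python3 -m pendant '[{"wx":0,"wy":0,"wz":0.18,"dx":0.018,"dy":0.02,"dz":-0.156,"fingers":1},{"wx":0,"wy":0,"wz":0.18,"dx":0.019,"dy":0.02,"dz":-0.156,"fingers":1},{"wx":0,"wy":0,"wz":0.18,"dx":0.02,"dy":0.02,"dz":-0.156,"fingers":1},{"wx":0,"wy":0,"wz":0.18,"dx":0.021,"dy":0.02,"dz":-0.156,"fingers":1},{"wx":0,"wy":0,"wz":0.18,"dx":0.022,"dy":0.03,"dz":-0.156,"fingers":1},{"wx":0,"wy":0,"wz":0.18,"dx":0.022,"dy":0.03,"dz":-0.156,"fingers":1},{"wx":0,"wy":0,"wz":0.18,"dx":0.023,"dy":0.03,"dz":-0.156,"fingers":1},{"wx":0,"wy":0,"wz":0.18,"dx":0.024,"dy":0.03,"dz":-0.156,"fingers":1}]'
python3 - <<'E'
from h import *
from rig import vision
c=vision.camera('wrist');cv2.imwrite('pics/wrist4.png',c['img'][:,:,::-1])
p,R,s=now();print(p,s['q'],s['width'])
plan(p,R,np.array([.502,-.352,.272]),down(98.05),4)
E
```

```text
clock: 5.1
tcp_pos: [0.5014, -0.3519, 0.366]
tcp_rot: [[0.99, -0.002, -0.143], [0.143, 0.008, 0.99], [-0.001, -1.0, 0.008]]
ft_force: [0.7, -0.2, 0.5]
width: 0.0504
[ 0.5028 -0.3563  0.3651] [ -41.7627   24.005    87.022     0.0711   69.1717 -139.9234] 0.05044008597083417
rot deg 0.22620885470322644 w share [-0.006  0.003 -0.002]
d [-0.     0.116  0.005]
d [-0.     0.116  0.005]
d [-0.     0.116  0.005]
d [-0.     0.116  0.005]
```

View pics/wrist4.png

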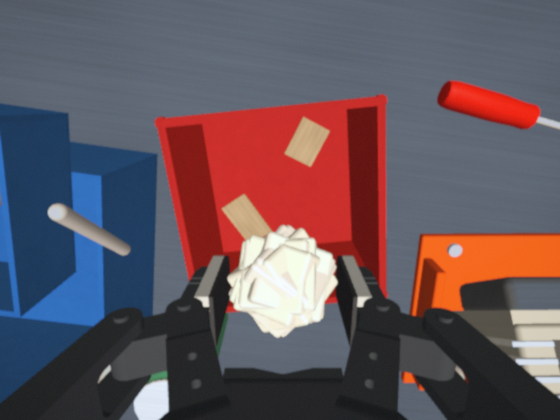

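```bash
python3 - <<'E'
from h import *
from rig import vision
c=vision.camera('wrist')
a,b=plane(c,(159,118),.11),plane(c,(385,97),.11);e=(b-a);print(a,b,np.linalg.norm(e)); n=np.array([e[1],-e[0],0])/np.linalg.norm(e)
print((a+b)/2+.075*n,(a+b)/2-.075*n)
E
python3 -m pendant '[{"wx":0,"wy":0,"wz":0,"dx":0,"dy":0.14,"dz":0.02,"fingers":1},{"wx":0,"wy":0,"wz":0,"dx":0,"dy":0.16,"dz":0,"fingers":1},{"wx":0,"wy":0,"wz":0,"dx":0,"dy":0.12,"dz":0,"fingers":1},{"wx":0,"wy":0,"wz":0,"dx":0,"dy":0.03,"dz":0,"fingers":1},{"wx":0,"wy":0,"wz":0,"dx":0,"dy":0,"dz":0,"fingers":0.9},{"wx":0,"wy":0,"wz":0,"dx":0,"dy":0,"dz":0,"fingers":0},{"wx":0,"wy":0,"wz":0,"dx":0,"dy":0,"dz":0,"fingers":0},{"wx":0,"wy":0,"wz":0,"dx":0,"dy":0,"dz":0,"fingers":0}]'
python3 - <<'E'
from h import *
from rig import vision
c=vision.camera('wrist');cv2.imwrite('pics/wrist5.png',c['img'][:,:,::-1])
c=vision.camera('side');cv2.imwrite('pics/side5.png',c['img'][:,:,::-1])
E
```

```text
[ 0.4472 -0.446   0.11  ] [ 0.4131 -0.3008  0.11  ] 0.14914414250594527
[ 0.5032 -0.3563  0.11  ] [ 0.3571 -0.3906  0.11  ]
clock: 6.0
tcp_pos: [0.501, -0.3465, 0.2776]
tcp_rot: [[0.99, 0.0, -0.143], [0.143, 0.006, 0.99], [0.001, -1.0, 0.006]]
ft_force: [0.6, -0.3, -0.2]
width: 0.0853
```

View pics/side5.png

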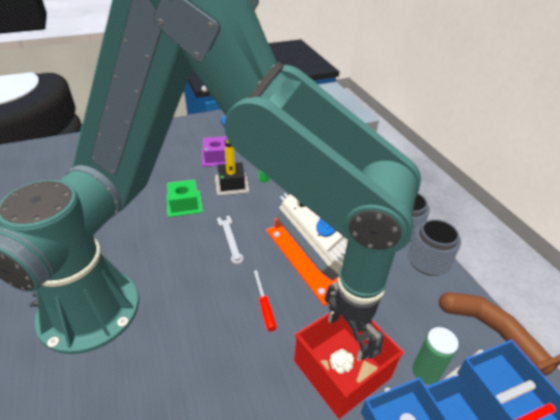

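The tin holds the wad at (342,361) in the side view, and the gripper is open. Next I'll rise and cross to the dock.

```bash
python3 -m pendant '[{"wx":0,"wy":0,"wz":0,"dx":0,"dy":-0.15,"dz":0,"fingers":0},{"wx":0,"wy":0,"wz":0,"dx":0,"dy":-0.22,"dz":0,"fingers":0},{"wx":0,"wy":0,"wz":0,"dx":0,"dy":-0.22,"dz":0,"fingers":0},{"wx":0,"wy":0,"wz":0,"dx":0,"dy":-0.15,"dz":0.1,"fingers":0},{"wx":0,"wy":0,"wz":0,"dx":0.02,"dy":0,"dz":0.18,"fingers":0},{"wx":0,"wy":0,"wz":0,"dx":0.02,"dy":0,"dz":0.2,"fingers":0},{"wx":0,"wy":0,"wz":0,"dx":0.02,"dy":0,"dz":0.2,"fingers":0.25},{"wx":0,"wy":0,"wz":0,"dx":0.02,"dy":0,"dz":0.2,"fingers":0.25}]'
cat >> h.py <<'E'
def dockR(psi,t=35):
    R=down(psi+90);return R@Ro.from_rotvec([0,0,np.radians(t)]).as_matrix()
lampxy=np.array([.463,.353])
E
python3 - <<'E'
from h import *
p,R,s=now();print(p,R[:,1],s['q'])
Rd=dockR(50);g=np.r_[lampxy,.137];print(Rd)
plan(p,R,g-(.155+.10)*Rd[:,1],Rd,16)
E
```

```text
clock: 6.9
tcp_pos: [0.491, -0.1694, 0.426]
tcp_rot: [[0.99, -0.001, -0.142], [0.142, 0.007, 0.99], [0.0, -1.0, 0.007]]
ft_force: [0.5, -0.4, 0.4]
width: 0.0637
[ 0.491  -0.1694  0.426 ] [-0.0006  0.0069 -1.    ] [ -26.7861   12.8042   94.652     0.3563   72.7534 -125.058 ]
[[ 0.5265 -0.3687 -0.766 ]
 [ 0.6275 -0.4394  0.6428]
 [-0.5736 -0.8192  0.    ]]
rot deg 54.14579962333896 w share [-0.103 -0.316  0.262]
d [0.049 0.026 0.193]
d [0.058 0.022 0.191]
d [0.067 0.017 0.189]
d [0.076 0.011 0.186]
d [0.084 0.006 0.182]
d [0.092 0.    0.178]
d [ 0.1   -0.006  0.174]
d [ 0.107 -0.012  0.169]
d [ 0.114 -0.019  0.164]
d [ 0.12  -0.025  0.159]
d [ 0.126 -0.032  0.153]
d [ 0.131 -0.039  0.147]
d [ 0.136 -0.046  0.14 ]
d [ 0.14  -0.053  0.134]
d [ 0.144 -0.06   0.127]
d [ 0.147 -0.067  0.119]
```

```bash
python3 -m pendant '[{"wx":-0.1,"wy":-0.316,"wz":0.262,"dx":0.049,"dy":0.02,"dz":0.193,"fingers":0.25},{"wx":-0.1,"wy":-0.316,"wz":0.262,"dx":0.058,"dy":0.015,"dz":0.191,"fingers":0.25},{"wx":-0.1,"wy":-0.316,"wz":0.262,"dx":0.067,"dy":0.01,"dz":0.189,"fingers":0.25},{"wx":-0.1,"wy":-0.316,"wz":0.262,"dx":0.076,"dy":0.005,"dz":0.186,"fingers":0.25},{"wx":-0.1,"wy":-0.316,"wz":0.262,"dx":0.084,"dy":0,"dz":0.182,"fingers":0.25},{"wx":-0.1,"wy":-0.316,"wz":0.262,"dx":0.092,"dy":0,"dz":0.178,"fingers":0.25},{"wx":-0.1,"wy":-0.316,"wz":0.262,"dx":0.1,"dy":-0.006,"dz":0.174,"fingers":0.25},{"wx":-0.1,"wy":-0.316,"wz":0.262,"dx":0.107,"dy":-0.012,"dz":0.169,"fingers":0.25}]'
python3 - <<'E'
from h import *
p,R,s=now();print(p,R[:,1],s['q'])
Rd=dockR(50);g=np.r_[lampxy,.137]
plan(p,R,g-(.155+.10)*Rd[:,1],Rd,8)
E
```

```text
clock: 7.7
tcp_pos: [0.5247, 0.1482, 0.3925]
tcp_rot: [[0.84, -0.239, -0.487], [0.452, -0.188, 0.872], [-0.3, -0.953, -0.05]]
ft_force: [-1.1, -0.7, 0.4]
width: 0.064
[0.5247 0.1482 0.3925] [-0.2385 -0.1884 -0.9527] [  11.4092   21.8114   87.8359   -7.9209   86.2728 -105.7245]
rot deg 26.952890409026473 w share [-0.104 -0.312  0.263]
d [ 0.115 -0.014  0.164]
d [ 0.122 -0.021  0.159]
d [ 0.128 -0.028  0.153]
d [ 0.133 -0.035  0.147]
d [ 0.138 -0.042  0.14 ]
d [ 0.142 -0.049  0.134]
d [ 0.146 -0.056  0.127]
d [ 0.149 -0.063  0.119]
```

```bash
python3 -m pendant '[{"wx":-0.104,"wy":-0.312,"wz":0.263,"dx":0.115,"dy":-0.014,"dz":0.164,"fingers":0.25},{"wx":-0.104,"wy":-0.312,"wz":0.263,"dx":0.122,"dy":-0.021,"dz":0.159,"fingers":0.25},{"wx":-0.104,"wy":-0.312,"wz":0.263,"dx":0.128,"dy":-0.028,"dz":0.153,"fingers":0.25},{"wx":-0.104,"wy":-0.312,"wz":0.263,"dx":0.133,"dy":-0.035,"dz":0.147,"fingers":0.25},{"wx":-0.104,"wy":-0.312,"wz":0.263,"dx":0.138,"dy":-0.042,"dz":0.14,"fingers":0.25},{"wx":-0.104,"wy":-0.312,"wz":0.263,"dx":0.142,"dy":-0.049,"dz":0.134,"fingers":0.25},{"wx":-0.104,"wy":-0.312,"wz":0.263,"dx":0.146,"dy":-0.056,"dz":0.127,"fingers":0.25},{"wx":-0.104,"wy":-0.312,"wz":0.263,"dx":0.149,"dy":-0.063,"dz":0.119,"fingers":0.25}]'
python3 - <<'E'
from h import *
from rig import vision
p,R,s=now()
c=vision.camera('wrist');cv2.imwrite('pics/wrist6.png',c['img'][:,:,::-1]);np.savez('pics/wrist6.npz',**c)
p,R,s=now();print(p,R[:,1],s['q'])
print([proj(c,np.r_[lampxy,z]) for z in(.172,.137,.06)], proj(c,p+.155*R[:,1]))
Rd=dockR(50);g=np.r_[lampxy,.137]
plan(p,R,g-(.155)*Rd[:,1],Rd,8)
E
```

```text
clock: 8.5
tcp_pos: [0.5578, 0.465, 0.3456]
tcp_rot: [[0.526, -0.369, -0.766], [0.627, -0.439, 0.643], [-0.574, -0.819, 0.001]]
ft_force: [0.7, 0.5, -0.2]
width: 0.0638
[0.5568 0.4705 0.3425] [-0.3693 -0.4396 -0.8188] [  36.8235   45.2539   55.4771   -8.1732  113.3822 -104.5256]
[array([284.0427, 198.0584]), array([283.8434, 213.8965]), array([283.5559, 236.7443])] [293.198  297.5385]
rot deg 0.41497080301456285 w share [-0.     0.006 -0.001]
d [-0.003  0.062 -0.002]
d [-0.003  0.062 -0.002]
d [-0.003  0.062 -0.002]
d [-0.003  0.062 -0.002]
d [-0.003  0.062 -0.002]
d [-0.003  0.062 -0.002]
d [-0.003  0.062 -0.002]
d [-0.003  0.062 -0.002]
```

View pics/wrist6.png

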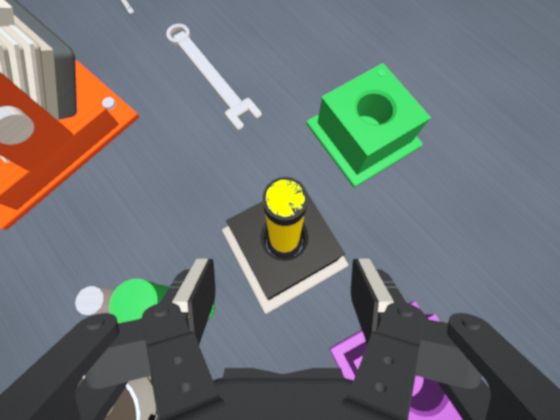

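The lamp tail is at (285,197), matching my prediction, and the jaws straddle it. The green look-alike at (137,303) sits outside the left finger. I'll advance along the tool axis.

```bash
python3 -m pendant '[{"wx":0,"wy":0,"wz":0,"dx":-0.005,"dy":0.05,"dz":-0.005,"fingers":0.25},{"wx":0,"wy":0,"wz":0,"dx":-0.005,"dy":0.08,"dz":-0.005,"fingers":0.25},{"wx":0,"wy":0,"wz":0,"dx":-0.005,"dy":0.08,"dz":-0.004,"fingers":0.25},{"wx":0,"wy":0,"wz":0,"dx":-0.004,"dy":0.08,"dz":0,"fingers":0.25},{"wx":0,"wy":0,"wz":0,"dx":-0.003,"dy":0.08,"dz":0,"fingers":0.25},{"wx":0,"wy":0,"wz":0,"dx":0,"dy":0.07,"dz":0,"fingers":0.25},{"wx":0,"wy":0,"wz":0,"dx":0,"dy":0.04,"dz":0,"fingers":0.25},{"wx":0,"wy":0,"wz":0,"dx":0,"dy":0.015,"dz":0,"fingers":0.25}]'
python3 - <<'E'
from h import *
from rig import vision
c=vision.camera('wrist');cv2.imwrite('pics/wrist7.png',c['img'][:,:,::-1]);np.savez('pics/wrist7.npz',**c)
p,R,s=now();print(p,p+.155*R[:,1],R[:,1],s['ft_force'])
Rd=dockR(50);g=np.r_[lampxy,.137]
plan(p,R,g-(.155)*Rd[:,1],Rd,1)
print([proj(c,np.r_[lampxy,z]) for z in(.172,.137,.06)])
E
```

```text
clock: 9.35
tcp_pos: [0.5207, 0.414, 0.2667]
tcp_rot: [[0.528, -0.371, -0.764], [0.625, -0.439, 0.645], [-0.574, -0.819, 0.0]]
ft_force: [0.4, -0.3, 1.3]
width: 0.0638
[0.5208 0.4143 0.2668] [0.4634 0.3463 0.1398] [-0.3705 -0.4385 -0.8188] [0.5574 0.5735 0.5799]
rot deg 0.1827516851544046 w share [-0.014 -0.017 -0.004]
d [ 0.028 -0.002  0.024]
[array([297.6432, 298.4488]), array([294.1478, 301.2769]), array([290.259 , 304.4235])]
```

View pics/wrist7.png

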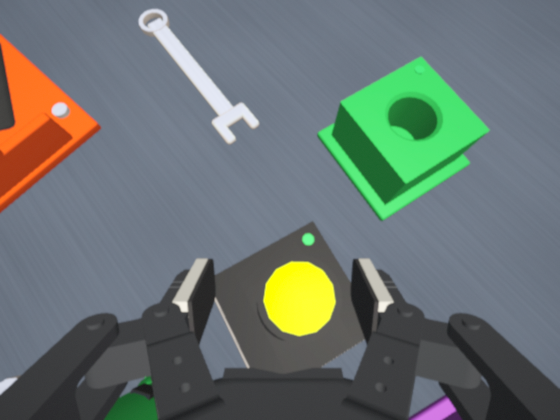

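The tail is centred at (300,297), about 5 mm off the jaw midline. I'll correct that, then close.

```bash
python3 -m pendant '[{"wx":0,"wy":0,"wz":0,"dx":0.015,"dy":0,"dz":0.013,"fingers":0.25},{"wx":0,"wy":0,"wz":0,"dx":0.013,"dy":0,"dz":0.013,"fingers":0.25},{"wx":0,"wy":0,"wz":0,"dx":0,"dy":0,"dz":0,"fingers":0.25},{"wx":0,"wy":0,"wz":0,"dx":0,"dy":0,"dz":0,"fingers":0.4},{"wx":0,"wy":0,"wz":0,"dx":0,"dy":0,"dz":0,"fingers":0.5},{"wx":0,"wy":0,"wz":0,"dx":0,"dy":0,"dz":0,"fingers":0.6},{"wx":0,"wy":0,"wz":0,"dx":0,"dy":0,"dz":0,"fingers":1},{"wx":0,"wy":0,"wz":0,"dx":0,"dy":0,"dz":0,"fingers":1}]' 80
python3 -m pendant '[{"wx":0,"wy":0,"wz":0,"dx":0,"dy":0,"dz":0,"fingers":1},{"wx":0,"wy":0,"wz":0,"dx":0,"dy":0,"dz":0,"fingers":1},{"wx":0,"wy":0,"wz":0,"dx":0,"dy":0,"dz":0,"fingers":1},{"wx":0,"wy":0,"wz":0,"dx":0,"dy":0,"dz":0,"fingers":1},{"wx":0,"wy":0,"wz":0,"dx":0,"dy":0,"dz":0,"fingers":1},{"wx":0,"wy":0,"wz":0,"dx":0,"dy":0,"dz":0,"fingers":1},{"wx":0,"wy":0,"wz":0,"dx":0,"dy":0,"dz":0,"fingers":1},{"wx":0,"wy":0,"wz":0,"dx":0,"dy":0,"dz":0,"fingers":1}]' 80
python3 - <<'E'
from h import *
from rig import vision
c=vision.camera('wrist');cv2.imwrite('pics/wrist8.png',c['img'][:,:,::-1]);np.savez('pics/wrist8.npz',**c)
p,R,s=now();print(p,p+.155*R[:,1],R,s['ft_force'],s['wrist_torque'],s['width'])
plan(p,R,p+np.array([0,0,.1]),R,1)
E
```

```text
clock: 10.2
tcp_pos: [0.5201, 0.4222, 0.2641]
tcp_rot: [[0.528, -0.369, -0.765], [0.626, -0.438, 0.645], [-0.573, -0.819, -0.0]]
ft_force: [0.1, 0.3, 1.3]
width: 0.0263
clock: 11.0
tcp_pos: [0.5201, 0.4222, 0.264]
tcp_rot: [[0.528, -0.369, -0.765], [0.626, -0.438, 0.644], [-0.573, -0.819, -0.0]]
ft_force: [1.5, -0.0, 5.4]
width: 0.0266
[0.5201 0.4222 0.2641] [0.4628 0.3542 0.1371] [[ 0.5281 -0.3694 -0.7646]
 [ 0.6265 -0.4384  0.6445]
 [-0.5733 -0.8193 -0.0001]] [-0.1816 -0.2594  5.2684] [-0.2199 -0.0525  0.02  ] 0.025891110458013823
rot deg 0.0 w share [0. 0. 0.]
d [-0.287 -0.41  -0.   ]
```

View pics/wrist8.png

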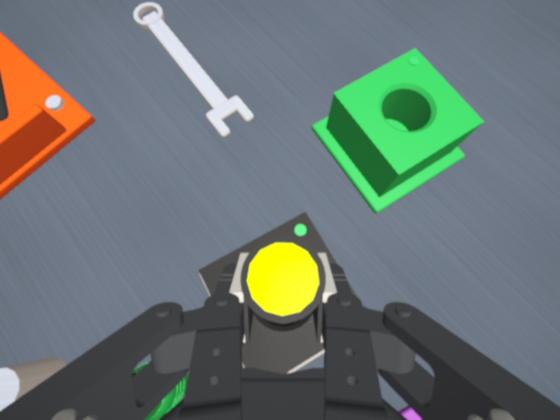

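The lamp is gripped. I'll draw it straight up, gently at first.

```bash
python3 -m pendant '[{"wx":0,"wy":0,"wz":0,"dx":-0.014,"dy":-0.02,"dz":0,"fingers":1},{"wx":0,"wy":0,"wz":0,"dx":-0.029,"dy":-0.041,"dz":0,"fingers":1},{"wx":0,"wy":0,"wz":0,"dx":-0.043,"dy":-0.061,"dz":0,"fingers":1},{"wx":0,"wy":0,"wz":0,"dx":-0.057,"dy":-0.082,"dz":0,"fingers":1},{"wx":0,"wy":0,"wz":0,"dx":-0.072,"dy":-0.102,"dz":0,"fingers":1},{"wx":0,"wy":0,"wz":0,"dx":-0.072,"dy":-0.102,"dz":0,"fingers":1},{"wx":0,"wy":0,"wz":0,"dx":-0.072,"dy":-0.102,"dz":0,"fingers":1},{"wx":0,"wy":0,"wz":0,"dx":-0.043,"dy":-0.061,"dz":0,"fingers":1}]'
python3 - <<'E'
from h import *
from rig import vision
for n in('wrist','side','scene'):
    c=vision.camera(n);cv2.imwrite(f'pics/{n}9.png',c['img'][:,:,::-1]);np.savez(f'pics/{n}9.npz',**c)
p,R,s=now();print(p,p+.155*R[:,1],R,s['ft_force'],s['wrist_torque'],s['width'],s['q'])
a=cv2.imread('pics/scene9.png')[80:280,250:450];b=cv2.imread('pics/side9.png')[30:230,150:350]
cv2.imwrite('pics/z9.png',np.hstack([cv2.resize(i,None,fx=2,fy=2,interpolation=cv2.INTER_CUBIC) for i in(a,b)]))
E
```

```text
clock: 11.85
tcp_pos: [0.5199, 0.422, 0.4068]
tcp_rot: [[0.53, -0.367, -0.765], [0.628, -0.437, 0.645], [-0.571, -0.821, -0.001]]
ft_force: [0.9, 0.5, -1.2]
width: 0.0263
[0.5199 0.422  0.4046] [0.4629 0.3543 0.2774] [[ 0.5292 -0.3678 -0.7646]
 [ 0.6275 -0.4369  0.6444]
 [-0.5711 -0.8209 -0.0004]] [-0.0341  0.2645 -1.756 ] [ 0.3615 -0.3043  0.0254] 0.026029094149536344 [  35.5799   37.316    62.4726   -8.8957  113.9373 -105.4359]
```

View pics/z9.png

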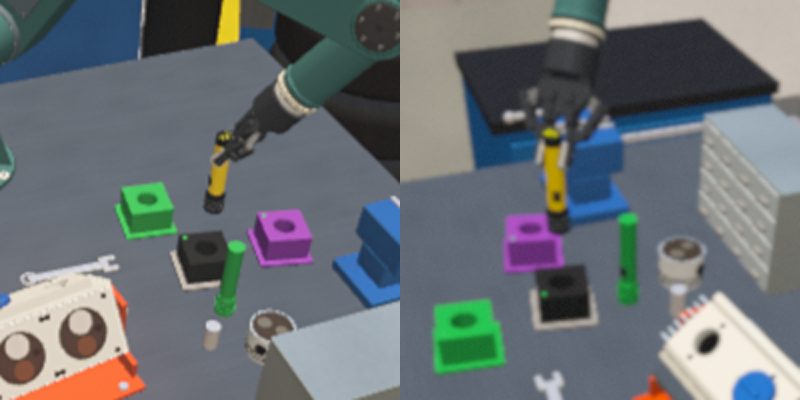

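View pics/wrist9.png

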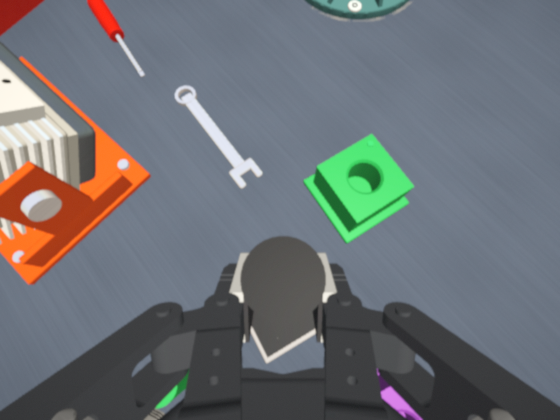

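The lamp is out of the dock: tail and lens are at about (362,148) and (357,183) in the scene view. Next I'll triangulate its axis and plan the transit.

```bash
cat >> h.py <<'E'
PORT=np.array([.5635,.0195,.168])
E
python3 - <<'E'
from h import *
S,D=load('scene9'),load('side9')
t=tri([(S,(362,148)),(D,(225,97))]);b=tri([(S,(357,183.5)),(D,(230,144))])
print(t,b);ax=t[0]-b[0];print(np.linalg.norm(ax),ax/np.linalg.norm(ax))
p,R,s=now()
# lamp frame in tool: nominal
l=R.T@(b[0]-p);print('lens in tool',l,'nominal',R.T@(np.array([.463,.353,.152])-p), 'axis in tool',R.T@ax/np.linalg.norm(ax),R.T@[0,0,1])
Rf=down(98.05); lt=R.T@(np.array([.463,.353,.152])-p)
# via: keep tilted, above; lens target 0.14 out
for d in(.14,.06):
    lens=PORT+d*pz; print('tcp',lens-Rf@lt, 'tail dir',Rf@R.T@[0,0,1],pz)
E
```

```text
(array([0.4603, 0.3553, 0.3105]), [np.float64(0.0007182818130790024), np.float64(0.0007182818130789908)]) (array([0.4647, 0.3557, 0.1559]), [np.float64(0.0016455974448861663), np.float64(0.0016455974448862857)])
0.15467326195013997 [-0.0286 -0.0026  0.9996]
lens in tool [ 0.0712  0.2535 -0.0004] nominal [ 0.0709  0.2585 -0.0009] axis in tool [-0.5877 -0.8089  0.0198] [-0.5711 -0.8209 -0.0004]
tcp [ 0.4137 -0.0008  0.5411] tail dir [-0.5654 -0.0804  0.8209] [-0.5679 -0.0803  0.8192]
tcp [0.4591 0.0056 0.4756] tail dir [-0.5654 -0.0804  0.8209] [-0.5679 -0.0803  0.8192]
```

Run:
```python
from h import *
p,R,s=now();v=p+np.array([-.02,-.06,.12])
plan(p,R,v,R,4); plan(v,R,np.array([.414,0,.541]),down(98.05),14)
```

```text
rot deg 0.0 w share [0. 0. 0.]
d [-0.146 -0.081 -0.029]
d [-0.146 -0.081 -0.029]
d [-0.146 -0.081 -0.029]
d [-0.146 -0.081 -0.029]
rot deg 53.91796476902663 w share [ 0.114  0.362 -0.297]
d [-0.101  0.063 -0.06 ]
d [-0.1    0.058 -0.066]
d [-0.099  0.053 -0.072]
d [-0.097  0.047 -0.078]
d [-0.095  0.042 -0.083]
d [-0.092  0.037 -0.088]
d [-0.089  0.032 -0.094]
d [-0.085  0.027 -0.098]
d [-0.081  0.021 -0.103]
d [-0.077  0.017 -0.107]
d [-0.072  0.012 -0.111]
d [-0.067  0.007 -0.115]
d [-0.061  0.003 -0.118]
d [-0.055 -0.002 -0.121]
```

```bash
python3 -m pendant '[{"wx":0,"wy":0,"wz":0,"dx":-0.1,"dy":-0.06,"dz":-0.02,"fingers":1},{"wx":0,"wy":0,"wz":0,"dx":-0.146,"dy":-0.08,"dz":-0.03,"fingers":1},{"wx":0,"wy":0,"wz":0,"dx":-0.146,"dy":-0.08,"dz":-0.03,"fingers":1},{"wx":0,"wy":0,"wz":0,"dx":-0.146,"dy":-0.08,"dz":-0.03,"fingers":1},{"wx":0.06,"wy":0.18,"wz":-0.15,"dx":-0.1,"dy":0.02,"dz":-0.05,"fingers":1},{"wx":0.11,"wy":0.36,"wz":-0.297,"dx":-0.1,"dy":0.06,"dz":-0.066,"fingers":1},{"wx":0.11,"wy":0.36,"wz":-0.297,"dx":-0.1,"dy":0.053,"dz":-0.072,"fingers":1},{"wx":0.11,"wy":0.36,"wz":-0.297,"dx":-0.097,"dy":0.047,"dz":-0.078,"fingers":1}]'
python3 - <<'E'
from h import *
p,R,s=now();print(p,s['q'],s['ft_force'],s['width'])
plan(p,R,np.array([.414,0,.541]),down(98.05),12)
E
```

```text
clock: 12.8
tcp_pos: [0.4802, 0.2659, 0.5271]
tcp_rot: [[0.703, -0.319, -0.635], [0.555, -0.313, 0.771], [-0.445, -0.895, -0.043]]
ft_force: [0.0, -1.5, -2.4]
width: 0.0261
[0.4802 0.2659 0.5271] [  24.8881   19.5909   73.6812   -9.2625  111.6573 -105.5422] [ 0.0083 -1.4655 -2.3988] 0.02608750851546913
rot deg 40.4837465656844 w share [ 0.1    0.316 -0.261]
d [-0.083  0.038 -0.068]
d [-0.082  0.034 -0.072]
d [-0.08   0.03  -0.076]
d [-0.077  0.026 -0.08 ]
d [-0.074  0.022 -0.084]
d [-0.071  0.019 -0.087]
d [-0.068  0.015 -0.091]
d [-0.064  0.011 -0.094]
d [-0.061  0.007 -0.097]
d [-0.057  0.004 -0.099]
d [-0.052  0.001 -0.102]
d [-0.048 -0.003 -0.104]
```

```bash
python3 -m pendant '[{"wx":0.1,"wy":0.316,"wz":-0.261,"dx":-0.083,"dy":0.038,"dz":-0.068,"fingers":1},{"wx":0.1,"wy":0.316,"wz":-0.261,"dx":-0.082,"dy":0.034,"dz":-0.072,"fingers":1},{"wx":0.1,"wy":0.316,"wz":-0.261,"dx":-0.08,"dy":0.03,"dz":-0.076,"fingers":1},{"wx":0.1,"wy":0.316,"wz":-0.261,"dx":-0.077,"dy":0.026,"dz":-0.08,"fingers":1},{"wx":0.1,"wy":0.316,"wz":-0.261,"dx":-0.074,"dy":0.022,"dz":-0.084,"fingers":1},{"wx":0.1,"wy":0.316,"wz":-0.261,"dx":-0.071,"dy":0.019,"dz":-0.087,"fingers":1},{"wx":0.1,"wy":0.316,"wz":-0.261,"dx":-0.068,"dy":0.015,"dz":-0.091,"fingers":1},{"wx":0.1,"wy":0.316,"wz":-0.261,"dx":-0.064,"dy":0.011,"dz":-0.094,"fingers":1}]'
python3 - <<'E'
from h import *
p,R,s=now();print(p,s['q'],s['ft_force'],s['width'])
plan(p,R,np.array([.414,0,.541]),down(98.05),6)
E
```

```text
clock: 13.6
tcp_pos: [0.4361, 0.0891, 0.5363]
tcp_rot: [[0.94, -0.13, -0.315], [0.305, -0.087, 0.948], [-0.15, -0.988, -0.042]]
ft_force: [0.7, 0.2, -0.6]
width: 0.0265
[0.4361 0.0891 0.5363] [   4.6181    4.1814   89.9074   -4.3928   93.754  -103.5467] [ 0.6751  0.1564 -0.645 ] 0.026498673510809995
rot deg 13.532753370516888 w share [ 0.067  0.211 -0.175]
d [-0.041  0.005 -0.065]
d [-0.039  0.003 -0.066]
d [-0.037  0.002 -0.067]
d [-0.035  0.    -0.068]
d [-0.033 -0.001 -0.069]
d [-0.031 -0.003 -0.07 ]
```

```bash
python3 -m pendant '[{"wx":0.067,"wy":0.211,"wz":-0.175,"dx":-0.041,"dy":0.005,"dz":-0.065,"fingers":1},{"wx":0.067,"wy":0.211,"wz":-0.175,"dx":-0.039,"dy":0.003,"dz":-0.066,"fingers":1},{"wx":0.067,"wy":0.211,"wz":-0.175,"dx":-0.037,"dy":0.002,"dz":-0.067,"fingers":1},{"wx":0.067,"wy":0.211,"wz":-0.175,"dx":-0.035,"dy":0,"dz":-0.068,"fingers":1},{"wx":0.067,"wy":0.211,"wz":-0.175,"dx":-0.033,"dy":0,"dz":-0.069,"fingers":1},{"wx":0.067,"wy":0.211,"wz":-0.175,"dx":-0.031,"dy":0,"dz":-0.07,"fingers":1},{"wx":0,"wy":0,"wz":0,"dx":0,"dy":0,"dz":0,"fingers":1},{"wx":0,"wy":0,"wz":0,"dx":0,"dy":0,"dz":0,"fingers":1}]'
python3 - <<'E'
from h import *
from rig import vision
for n in('wrist','side','scene'):
    c=vision.camera(n);cv2.imwrite(f'pics/{n}10.png',c['img'][:,:,::-1]);np.savez(f'pics/{n}10.npz',**c)
p,R,s=now();print(p,R,s['q'],s['width'])
a=cv2.imread('pics/scene10.png')[100:300,180:380];b=cv2.imread('pics/side10.png')[80:280,200:400]
cv2.imwrite('pics/z10.png',np.hstack([cv2.resize(i,None,fx=2,fy=2,interpolation=cv2.INTER_CUBIC) for i in(a,b)]))
plan(p,R,np.array([.4591,.0056,.4756]),down(98.05),6)
E
```

```text
clock: 14.4
tcp_pos: [0.4145, 0.001, 0.5404]
tcp_rot: [[0.99, -0.001, -0.141], [0.141, 0.0, 0.99], [-0.001, -1.0, 0.001]]
ft_force: [0.3, -0.1, -1.3]
width: 0.0263
[0.4152 0.0017 0.5404] [[ 0.9898 -0.0004 -0.1425]
 [ 0.1425  0.0005  0.9898]
 [-0.0003 -1.      0.0005]] [  -9.3302   -1.5623   94.9583    0.0242   86.6318 -107.522 ] 0.026067859915835385
rot deg 0.14507993228362448 w share [-0.001  0.003 -0.   ]
d [ 0.037  0.054 -0.002]
d [ 0.037  0.054 -0.002]
d [ 0.037  0.054 -0.002]
d [ 0.037  0.054 -0.002]
d [ 0.037  0.054 -0.002]
d [ 0.037  0.054 -0.002]
```

View pics/z10.png

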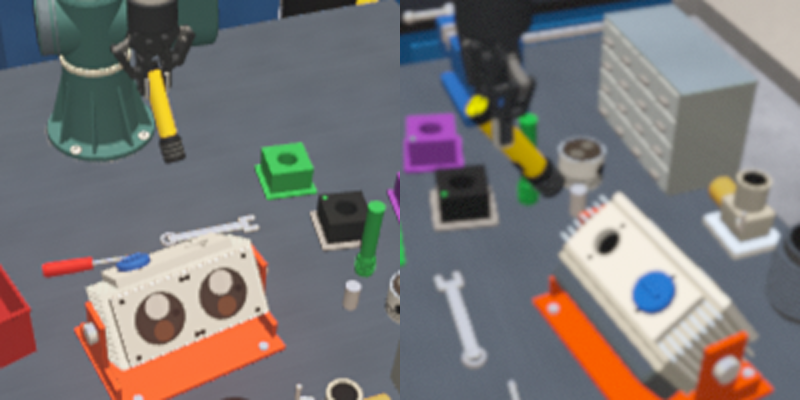

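View pics/wrist10.png

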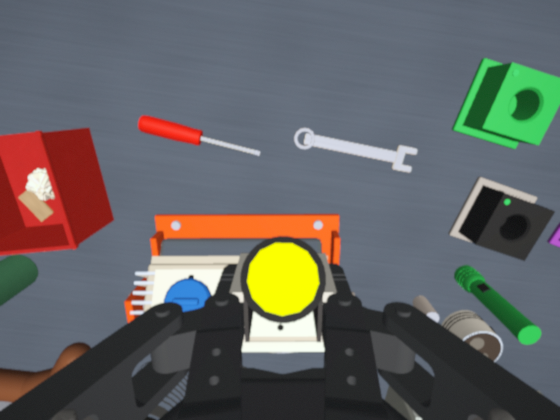

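```bash
python3 - <<'E'
from h import *
S,D=load('scene10'),load('side10')
print('port proj side',proj(D,PORT),'lens pred',proj(S,PORT+.14*pz),proj(D,PORT+.14*pz))
b=tri([(S,(267.3,175.5)),(D,(274.5,170))]);print(b,PORT+.14*pz)
l=np.column_stack([px,py,pz]).T@(b[0]-PORT);print('lens in port',l)
m=mask(D,(0,0,0),(179,255,90),(293,190,314,212));print(cen(m))
E
python3 -c "
import cv2
D=cv2.imread('pics/side10.png')[120:220,220:340];cv2.imwrite('pics/z11.png',cv2.resize(D,None,fx=6,fy=6,interpolation=cv2.INTER_CUBIC))"
```

```text
port proj side [303.4009 199.6138] lens pred [266.1515 180.0358] [277.0075 172.141 ]
(array([0.4773, 0.0126, 0.291 ]), [np.float64(0.00345067177672523), np.float64(0.003450671776725199)]) [0.484  0.0083 0.2827]
lens in port [-0.0002  0.0052  0.1503]
(array([303.9298, 201.1404]), array([300, 197,   9,   9,  57], dtype=int32))
```

View pics/z11.png

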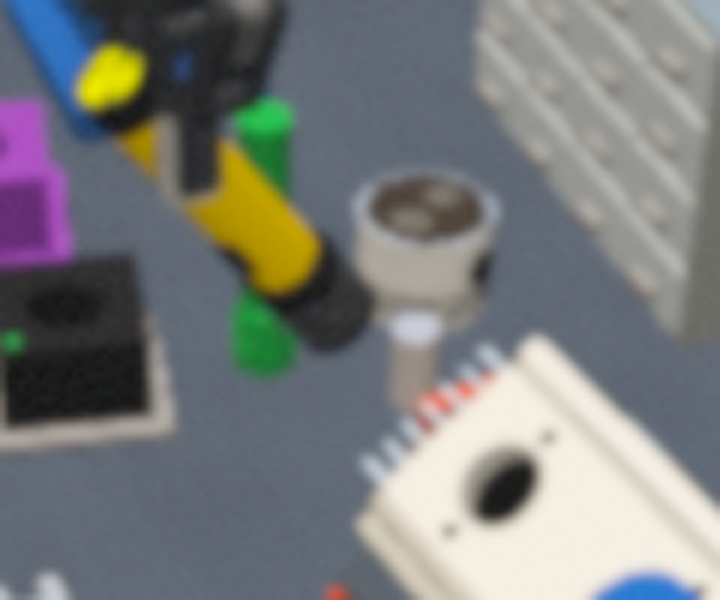

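In the side zoom the lens end (350,322) and the port (503,485) agree with the nominal model within about 2 px. Now I'll move in along the axis to 6 cm.

```bash
python3 -m pendant '[{"wx":0,"wy":0,"wz":0,"dx":0.03,"dy":0.044,"dz":-0.004,"fingers":1},{"wx":0,"wy":0,"wz":0,"dx":0.045,"dy":0.065,"dz":-0.004,"fingers":1},{"wx":0,"wy":0,"wz":0,"dx":0.045,"dy":0.065,"dz":-0.004,"fingers":1},{"wx":0,"wy":0,"wz":0,"dx":0.045,"dy":0.065,"dz":0,"fingers":1},{"wx":0,"wy":0,"wz":0,"dx":0.03,"dy":0.045,"dz":0,"fingers":1},{"wx":0,"wy":0,"wz":0,"dx":0.017,"dy":0.025,"dz":0,"fingers":1},{"wx":0,"wy":0,"wz":0,"dx":0.01,"dy":0.015,"dz":0,"fingers":1},{"wx":0,"wy":0,"wz":0,"dx":0,"dy":0,"dz":0,"fingers":1}]'
python3 - <<'E'
from h import *
from rig import vision
for n in('side','scene'):
    c=vision.camera(n);cv2.imwrite(f'pics/{n}12.png',c['img'][:,:,::-1]);np.savez(f'pics/{n}12.npz',**c)
p,R,s=now();print(p,R,s['width'])
S,D=load('scene12'),load('side12')
for c in(S,D):print([proj(c,PORT+d*pz) for d in(.06,.22)],proj(c,PORT))
a=cv2.imread('pics/scene12.png')[150:250,220:340];b=cv2.imread('pics/side12.png')[120:220,220:340]
cv2.imwrite('pics/z12a.png',cv2.resize(a,None,fx=6,fy=6,interpolation=cv2.INTER_CUBIC));cv2.imwrite('pics/z12b.png',cv2.resize(b,None,fx=6,fy=6,interpolation=cv2.INTER_CUBIC))
plan(p,R,np.array([.4591,.0056,.4756]),down(98.05),1)
E
```

```text
clock: 15.35
tcp_pos: [0.4598, 0.0052, 0.4755]
tcp_rot: [[0.99, 0.0, -0.142], [0.142, 0.0, 0.99], [0.0, -1.0, 0.0]]
ft_force: [-0.4, -0.1, -1.3]
width: 0.0261
[0.4596 0.0051 0.4761] [[ 0.9899  0.0011 -0.1415]
 [ 0.1415  0.0002  0.9899]
 [ 0.0012 -1.      0.0001]] 0.026251676472563462
[array([272.7716, 203.983 ]), array([259.3774, 155.5315])] [277.6387 221.5891]
[array([292.7762, 188.5546]), array([259.0595, 153.4589])] [303.4009 199.6138]
rot deg 0.10831968351856495 w share [-0.001  0.011  0.008]
d [-0.002  0.003  0.003]
```

View pics/z12a.png

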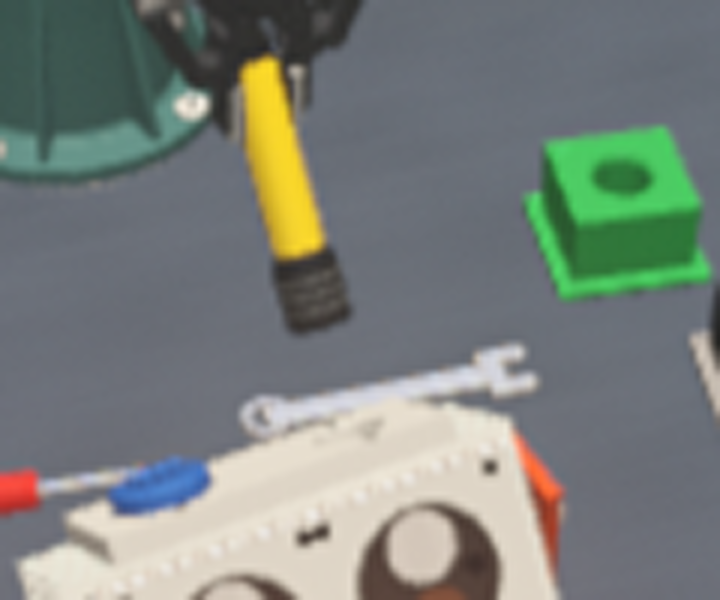

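View pics/z12b.png

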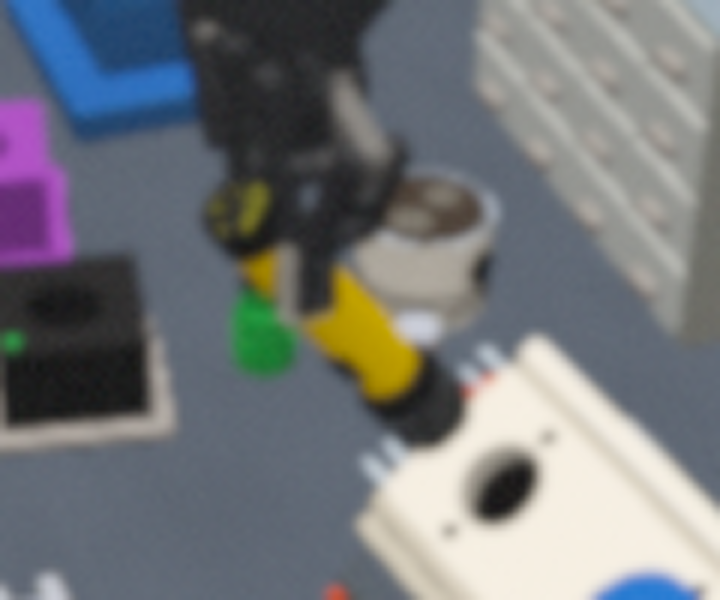

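View pics/side12.png

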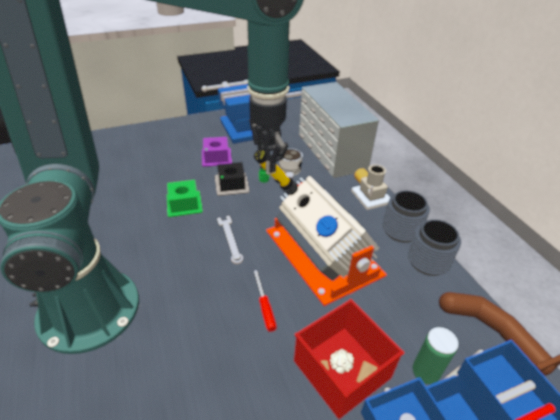

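```bash
python3 -m pendant '[{"wx":0,"wy":0,"wz":0,"dx":0,"dy":0,"dz":0,"fingers":1},{"wx":0,"wy":0,"wz":0,"dx":0,"dy":0,"dz":0,"fingers":1},{"wx":0,"wy":0,"wz":0,"dx":0,"dy":0,"dz":0,"fingers":1},{"wx":0,"wy":0,"wz":0,"dx":0,"dy":0,"dz":0,"fingers":1},{"wx":0,"wy":0,"wz":0,"dx":0,"dy":0,"dz":0,"fingers":1},{"wx":0,"wy":0,"wz":0,"dx":0,"dy":0,"dz":0,"fingers":1},{"wx":0,"wy":0,"wz":0,"dx":0,"dy":0,"dz":0,"fingers":1},{"wx":0,"wy":0,"wz":0,"dx":0,"dy":0,"dz":0,"fingers":1}]'
python3 - <<'E'
from h import *
from rig import vision
S,D=load('scene12'),load('side12')
b=tri([(S,(322/6+219.6,325/6+149.6)),(D,(440/6+219.6,417/6+119.6))]);print(b,np.column_stack([px,py,pz]).T@(b[0]-PORT))
c=vision.camera('scene')
print('frame diff max in lamp area',np.abs(c['img'][150:215,250:285].astype(int)-S['img'][150:215,250:285]).max())
y=[(cen(mask(x,(20,120,90),(35,255,255),(255,150,285,200)))[0]) for x in(S,c)];print(y)
p,R,s=now();print(p,s['joint_velocities'],s['width'])
# bystander check
for nm in('side','scene'):
    a=load(nm+'0')['img'].astype(int);d=load(nm+'12')['img'].astype(int)
    boxes={'side':{'wrench':(215,212,246,266),'driver':(252,268,278,332),'can':(412,326,458,380),'green':(258,135,272,155)},'scene':{'socket':(350,238,364,258),'piston':(372,232,400,262),'wrench':(262,205,310,222),'driver':(200,225,258,240),'can':(135,282,165,325)}}[nm]
    for k,(x0,y0,x1,y1) in boxes.items():print(nm,k,np.abs(a-d)[y0:y1,x0:x1].mean().round(2))
E
```

```text
clock: 16.25
tcp_pos: [0.4597, 0.0051, 0.4757]
tcp_rot: [[0.99, 0.001, -0.141], [0.141, 0.0, 0.99], [0.001, -1.0, 0.0]]
ft_force: [-0.3, -0.2, -2.0]
width: 0.0261
(array([0.5294, 0.0156, 0.2162]), [np.float64(0.001384849842230686), np.float64(0.0013848498422306334)]) [-0.0004  0.0009  0.0592]
frame diff max in lamp area 85
[array([265.9784, 176.4137]), array([265.946 , 176.4137])]
[0.4596 0.0052 0.4757] [ 0.0118 -0.0916 -0.0001 -0.0322 -0.0833  0.0552] 0.026272892956344926
side wrench 0.89
side driver 1.18
side can 0.99
side green 47.06
scene socket 0.39
scene piston 0.41
scene wrench 11.87
scene driver 0.41
scene can 0.48
```

The lens measures (0, 1, 59) mm in the port frame and is steady, and the wad is in the tin at (342,361). The bystander image patches are unchanged: the scene wrench patch only lost the wad that overlapped it, and the side view shows the wrench unmoved. The green lamp patch in the side view is covered by the gripper. I'm handing in.

```bash
python3 -c "
from rig import workorder
print(workorder.hand_in())"
```

```text
the job is handed in; nothing more can be done
None
```

I pulled the paper wad out of the +y port and dropped it in the red tin. The arm is now holding the yellow lamp still, pointing down that port. I handed the job in at about 16 s; no verdict came back.

**Last checks:**
- **Lens position:** triangulated from two cameras, the lens is about 59 mm out from the mouth and within about 1 mm of the port axis.
- **Steadiness:** the lamp's yellow area moved less than 0.05 px over the last 0.9 s. Grip was set to 80 N and the opening was steady at 26 mm.
- **Wad and cap:** the wad is visible in the tin and the blue cap is still on the other port.
- **Bystanders:** their image patches match the start, apart from the wrench in the scene view. The wad used to overlap it there, and the side view shows it unmoved.

**Checks that disagreed or were incomplete:**
- The lamp's slant in the scene view looked about 3° off the model. The fingers partly hide the lamp there, and 3° is well inside the 12° allowed.
- A raw pixel comparison over the lamp area showed a maximum difference of 85. I put that down to image noise, since the lamp's centroid did not move.
- At the end the gripper hid the green lamp in the side view, so I did not re-measure it there.
- My first two move calls were refused because the rows lacked some keys; nothing moved.

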